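Seal the push-button canisters, tallest first

ROBOT

A 6-joint arm with a two-finger parallel gripper is mounted at the origin on the work surface. World frame = base frame: x ahead of the robot, y to its left, z up, the work surface at z = 0. Lengths are in mm, angles in rad, forces in N, time in s.
With the tool pointing down it reaches from about 350 to 975 mm from the base axis. Payload 4.9 kg.
Tool frame: the origin (TCP) lies on the centre line of the jaws, within the pads' length; the fingertips stand 14 mm ahead of it and the grasp point (between the pads) lies 5 mm behind it (ctrl.nose_length is the distance from the TCP to the fingertips, in mm); z points along the fingers, y is the line along which they close (so a half turn about z gives the same grasp; the last joint's range is limited). The gripper opens to 85 mm and grips with 20 to 120 N. Pads are 22 mm wide; open, the fingers measure 114 mm over their backs; the gripper's body (76 mm by 85 mm) begins 54 mm behind the grasp point. The pads swing forward as they close: fully open they stand 13 mm farther back than shut.
Start: joints at [-1.263, 0.053, 1.613, -0, 1.476, -0.119], TCP at [258.718, -568.917, 245.304] pointing down, gripper open.
Joint ranges: [-3.01, 3.01], [-1.01, 2.22], [0.06, 2.58], [-1.02, 4.17], [0.09, 2.62], [-3.14, 3.14]. Speed limits (rad/s): [2.57, 2.57, 3.14, 3.14, 3.14, 3.14].

INTERFACE

Orientations are given as a rotation vector (axis times angle).
In Python, from plant import ctrl gives the robot as it stands. The module is installed in compiled form; this text tells all that it offers. Calls block until the motion is done:
- ctrl.move_to(position, orientation): joint-space move of the TCP to a pose.
- ctrl.movel(position, attitude=None, vel=150): straight line of the TCP; attitude=None keeps the orientation; vel is the mean speed in mm/s.
- ctrl.goto_joints(angles): joint-space move.
- ctrl.command_gripper(opening): opening from 0.0 (shut) to 1.0 (fully open); the grip force is fixed at half the most; returns when the fingers have stopped.
- ctrl.wait(seconds).
- ctrl.solve_ik(position, orientation): joint angles nearest the present ones, or None.
- ctrl.sense(): the state.
- ctrl.camera(name): name is "scene" or "top"; returns a dict with "pixels" (420x560x3 uint8, red, green, blue), "z_map" (420x560 float32, mm along the optical axis (not along the pixel's ray), 0 where there is no reading), "intrinsics" (3x3 intrinsics, pixels), "R" (3x3) and "t" (3): a world point X has camera coordinates R X + t. Camera axes: x right, y down, z forward; pixel columns grow to the right and rows downward; lengths in mm; the calibration is good to about 2 mm. A picture is of the moment at which its call begins.
A pose or a line that the arm cannot do raises ctrl.IKError and nothing moves.
- ctrl.sign_off(): hands the job in; it is judged then, once.
Trained networks look in the newest picture that a camera, given by its name, has taken for a name from the list of things; names that differ only in an ending like _2 or _b are one class to them, and where a whole thing is asked for, a point or a joint stands for the part that bears it (a point fixed in the world has none). Each returns a list of dicts, best first, with "score" (0 to 1); they miss things now and then, are a little off and sometimes report something else, mostly with a low value. They report only what shows in the picture. A call takes as long as a camera call. They do not tell look-alikes from the thing itself.
- ctrl.boxes_of(camera, thing): "box" ([centre column, centre row, width, height] in pixels, round what is visible of it).
The state is a dict: "time_s": time; "joint_positions": joint angles; "joint_velocities": joint speeds; "joint_torque": joint torques, N m; "tool_pos": TCP position; "tcp_rot": TCP orientation; "ft_force": force on the tool from outside, world axes, zero at the start; "torque": the same for the moment, N m; "gripper_width": opening from 0.0 (shut) to 1.0 (fully open); "grip_force": force on a finger pad.
Only numpy, scipy, OpenCV 4.12 (cv2) and the standard library are available. Lean on these libraries where they do the work, as an engineer would, in place of code of your own. Each camera call takes 0.05 s, during which the arm holds its last target. There are 200 camera calls.

TASK

Seal the three push-button food canisters on the kitchen counter: with the closed fingertips, lightly press the round button in the middle of each lid fully down, first on the tall square canister, then on the round one, and last on the flat oblong one. Press gently, and do not grasp, lift, tip or push the canisters about; leave everything else where it stands.

Things in the scene. Friction and masses are not known exactly. Their poses are not given: they have to be found in the camera images.
- tall_canister: The tall square canister, 78 x 78 mm in plan (lid; body 74 mm), lid top 190 mm above the counter, the tallest of the three: clear plastic with dry food seen inside, white lid with one round steel push button in the middle. Loose, 0.35 to 0.8 kg. Origin: centre of its underside; z up.
- tall_button_top (a point): Centre of the top face of the tall canister's push button (flat steel disc, 40 mm across, on the canister's vertical middle axis). It stands about 10 mm above the lid when up (0 to 1 mm less at the start) and 2 mm above it when fully down; this point moves with the button.
- tall_canister_button (a joint): How far the tall canister's button is pressed, m: 0 fully up, 0.008 fully down against its stop. It starts to move at about 4 N, needs about 7 N near the bottom, and friction keeps it wherever it is left; past its stop the force rises steeply.
- round_canister: The round canister, 110 mm across, lid top 130 mm above the counter, the middle one in height: clear plastic with dry food seen inside, white lid with one round steel push button in the middle. Loose, 0.35 to 0.8 kg. Origin: centre of its underside; z up.
- round_button_top (a point): Centre of the top face of the round canister's push button (flat steel disc, 40 mm across, on the canister's vertical middle axis). It stands about 10 mm above the lid when up (0 to 1 mm less at the start) and 2 mm above it when fully down; this point moves with the button.
- round_canister_button (a joint): How far the round canister's button is pressed, m: 0 fully up, 0.008 fully down against its stop. It starts to move at about 4 N, needs about 7 N near the bottom, and friction keeps it wherever it is left; past its stop the force rises steeply.
- flat_canister: The flat oblong canister, 130 x 90 mm in plan (long side along its own x), lid top 80 mm above the counter, the lowest of the three: clear plastic with dry food seen inside, white lid with one round steel push button in the middle. Loose, 0.35 to 0.8 kg. Origin: centre of its underside; z up.
- flat_button_top (a point): Centre of the top face of the flat canister's push button (flat steel disc, 40 mm across, on the canister's vertical middle axis). It stands about 10 mm above the lid when up (0 to 1 mm less at the start) and 2 mm above it when fully down; this point moves with the button.
- flat_canister_button (a joint): How far the flat canister's button is pressed, m: 0 fully up, 0.008 fully down against its stop. It starts to move at about 4 N, needs about 7 N near the bottom, and friction keeps it wherever it is left; past its stop the force rises steeply.
- salt_shaker: Steel salt shaker, 42 mm across, 80 mm tall, standing between two canisters on the +y side. Loose; a bystander. Origin: centre of its underside.
- pepper_mill: Wooden pepper mill, 46 mm across, 120 mm tall, standing between two canisters on the -y side. Loose; a bystander. Origin: centre of its underside.
- mug: White mug, 80 mm across, 90 mm tall, beyond the canisters. Loose; a bystander. Origin: centre of its underside.
- tumbler: Drinking glass, 70 mm across, 100 mm tall, beyond the canisters. Loose; a bystander. Origin: centre of its underside.
- green_bottle: Green glass bottle, 60 mm across, 190 mm tall, beyond the canisters. Loose; a bystander. Origin: centre of its underside.
- spoon: Wooden spoon, 170 mm long, lying nearer the robot than the canisters. Loose; a bystander. Origin: within its length.
- spice_jar: Amber spice jar, 44 mm across, 85 mm tall, nearer the robot than the canisters. Loose; a bystander. Origin: centre of its underside.
Things that resemble listed ones, but are neither listed nor needed, are in the scene too. What is shaped like the flat_canister but blue is not meant.

How it is judged:
By the outcome, as a careful person would: the job done as asked, in the order asked, and still so for the second after the job is handed in, with the robot touching nothing.
It also fails if it takes over 64 s, if anything falls off the work surface, if the arm or the gripper's body presses on something with over 40 N, if the wrist force passes 120 N, or if a joint passes its speed limit or range.

## Working session

There is one attempt and no reset: what is moved stays moved. The work goes in short steps, each a Python script; the robot and the scene stay as the last script left them, time stands still between calls to the robot, and variables do not carry over. Pictures are saved under pics/ and viewed, at most 10 in all, crops included, and the job is handed in when it is done.

```bash
mkdir -p pics; cat > h.py <<'E'
import numpy as np, cv2
from plant import ctrl
def cloud(c):
    K,R,t,z=[np.array(c[k],float) for k in("intrinsics","R","t","z_map")]
    v,u=np.mgrid[:z.shape[0],:z.shape[1]]
    p=np.stack([(u-K[0,2])/K[0,0]*z,(v-K[1,2])/K[1,1]*z,z],-1)
    P=(p-t)@R; P[z<=0]=np.nan
    return P
E
python3 - <<'E'
from h import *
for n in("scene","top"):
    c=ctrl.camera(n); np.savez(f"{n}.npz",**c)
    cv2.imwrite(f"pics/{n}0.png",c["pixels"][...,::-1])
    P=cloud(c); print(n,"campos",np.round(-np.array(c["R"]).T@c["t"]))
    for th in("tall_canister","round_canister","flat_canister","tall_button_top","salt_shaker","pepper_mill","green_bottle"):
        for b in ctrl.boxes_of(n,th)[:4]:
            x,y,w,h=b["box"]; q=P[min(int(y),419),min(int(x),559)]
            print(th,round(b["score"],2),np.round([x,y,w,h]),np.round(q))
s=ctrl.sense();print(s["time_s"],s["tcp_rot"],s["ft_force"])
E
```

```text
scene campos [1057. -461.  862.]
tall_canister 0.56 [316. 235.  43.  85.] [594. -16. 149.]
round_canister 0.87 [173. 292.  62.  76.] [ 522. -324.  130.]
flat_canister 0.97 [384. 216.  62.  57.] [603. 202.  77.]
flat_canister 0.93 [301. 134.  40.  46.] [211. 261.  78.]
flat_canister 0.88 [343. 164.  33.  49.] [395. 260.  80.]
flat_canister 0.49 [167. 272.  19.  20.] [ 480. -311.  138.]
tall_button_top 0.75 [314. 204.  21.  18.] [556.  12. 197.]
tall_button_top 0.65 [420. 276.  47.  57.] [753. 180.   6.]
salt_shaker 0.6 [361. 240.  14.  29.] [618. 113.  64.]
pepper_mill 0.95 [258. 274.  22.  44.] [ 566. -149.   88.]
green_bottle 0.85 [306. 335.  30.  70.] [ 756. -176.  126.]
top campos [ 408.    7. 1203.]
tall_canister 0.55 [278. 190.  38.  42.] [546.  18. 201.]
tall_canister 0.42 [183. 186.  16.  16.] [570. 241.  91.]
round_canister 0.58 [414. 222.  59.  47.] [ 481. -284.  139.]
flat_canister 0.8 [159. 359.  66.  67.] [171. 293.  91.]
flat_canister 0.68 [186. 189.  49.  64.] [565. 235.  90.]
flat_canister 0.63 [238. 280.  13.  18.] [349. 114.  87.]
flat_canister 0.56 [161. 278.  67.  64.] [356. 294.  90.]
tall_button_top 0.53 [279. 186.  21.  15.] [553.  16. 197.]
salt_shaker 0.81 [230. 174.  15.  20.] [602. 134.  79.]
pepper_mill 0.83 [340. 196.  22.  22.] [ 541. -126.  112.]
green_bottle 0.71 [348. 113.  29.  40.] [ 730. -143.  141.]
green_bottle 0.31 [422. 222.  19.  18.] [ 481. -303.  138.]
green_bottle 0.23 [416. 223.  57.  46.] [ 479. -289.  138.]
0.8 [ 3.07031596e+00  6.65295039e-01 -6.51474974e-06] [-0.44881529 -0.59314163 -0.1732361 ]
```

View pics/scene0.png

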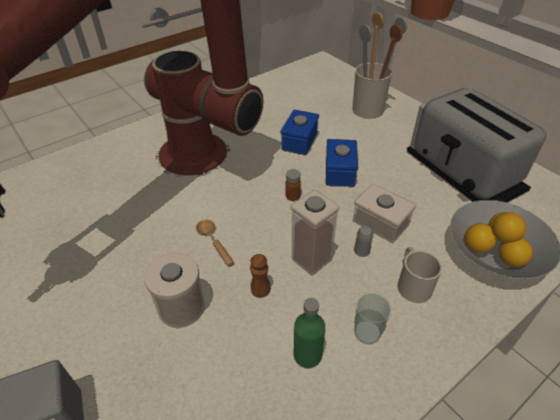

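View pics/top0.png

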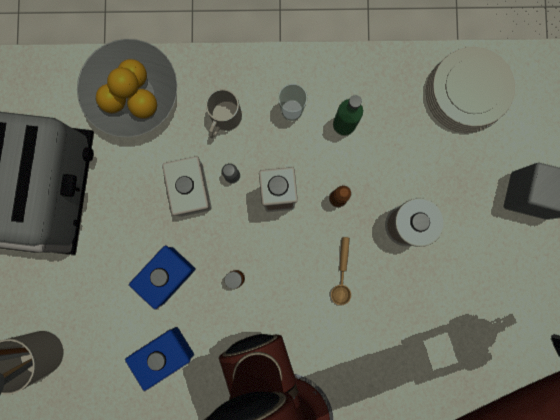

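The top view shows a tall white-lidded canister with its button at (278,186), a round one at (420,222) and a flat white one at (185,185). The only look-alikes are the two blue flat boxes at (160,278) and (157,361), seen at (342,162) and (300,131) in the scene view. I choose the white one. Next I measure the buttons in both views and check them in one crop.

```bash
python3 - <<'E'
from h import *
tiles=[]
for n,seeds in(("top",dict(tall=(278,186),round=(420,222),flat=(185,185))),("scene",dict(tall=(315,204),round=(172,271),flat=(386,201)))):
    c=dict(np.load(n+".npz")); P=cloud(c); im=c["pixels"][...,::-1].copy()
    lab=cv2.cvtColor(im,cv2.COLOR_BGR2LAB)[...,0].astype(int)
    K,R,t=c["intrinsics"],c["R"],c["t"]; cam=-R.T@t
    for k,(u,v) in seeds.items():
        H=dict(tall=190,round=130,flat=80)[k]
        r=14; sl=np.s_[v-r:v+r+1,u-r:u+r+1]
        z=P[sl][...,2]; L=lab[sl]
        th,m=cv2.threshold(L.astype(np.uint8),0,255,cv2.THRESH_OTSU); m=((m==0)).astype(np.uint8)
        nl,lb=cv2.connectedComponents(m); m=lb==lb[r,r]
        vv,uu=np.nonzero(m); uc,vc=uu.mean()+u-r,vv.mean()+v-r
        ray=R.T@np.array([(uc-K[0,2])/K[0,0],(vc-K[1,2])/K[1,1],1])
        X=cam+ray*(H+9-cam[2])/ray[2]
        print(n,k,"px",round(uc,1),round(vc,1),"n",m.sum(),"ray@H+9",X.round(1),"depth med",np.nanmedian(P[sl][m],0).round(1),"lid z",np.nanmedian(z[(~m)&(z>H-12)]).round(1))
        top=P[max(0,v-40):v+40,max(0,u-40):u+40].reshape(-1,3); q=top[np.abs(top[:,2]-H)<7]
        q=q[np.linalg.norm(q[:,:2]-X[:2],axis=1)<85]
        (a,b),wh,ang=cv2.minAreaRect(q[:,:2].astype(np.float32)); print("   lid rect",np.round([a,b,*wh,ang],1))
        cv2.drawMarker(im,(round(uc),round(vc)),(0,0,255),0,3)
        tiles.append(cv2.resize(im[v-32:v+33,u-32:u+33],(260,260),interpolation=cv2.INTER_NEAREST))
cv2.imwrite("pics/crop.png",np.vstack([np.hstack(tiles[:3]),np.hstack(tiles[3:])]))
E
```

```text
top tall px 277.5 185.5 n 354 ray@H+9 [554.   17.1 199. ] depth med [554.8  18.  197.2] lid z 189.4
   lid rect [554.8  16.9  78.   77.8   5.2]
top round px 420.4 222.0 n 732 ray@H+9 [ 478.4 -300.9  139. ] depth med [ 478.7 -302.4  130.1] lid z 131.3
   lid rect [ 479.2 -300.8  107.5  108.4   58.5]
top flat px 184.1 184.9 n 294 ray@H+9 [572.8 239.4  89. ] depth med [572.8 239.6  87.8] lid z 79.4
   lid rect [573.7 240.6 130.5  90.5  11.9]
scene tall px 314.7 204.2 n 273 ray@H+9 [561.7   8.7 199. ] depth med [559.5  11.1 196.9] lid z 188.5
   lid rect [556.4  12.7  77.6  78.3   6.4]
scene round px 170.9 272.2 n 338 ray@H+9 [ 486.3 -305.5  139. ] depth med [ 485.2 -305.3  138. ] lid z 129.0
   lid rect [ 480.2 -305.4  108.5  108.6   16. ]
scene flat px 384.9 201.3 n 205 ray@H+9 [580.  230.9  89. ] depth med [578.1 233.   86.8] lid z 78.3
   lid rect [575.  237.1 129.3  93.8  12.4]
```

View pics/crop.png

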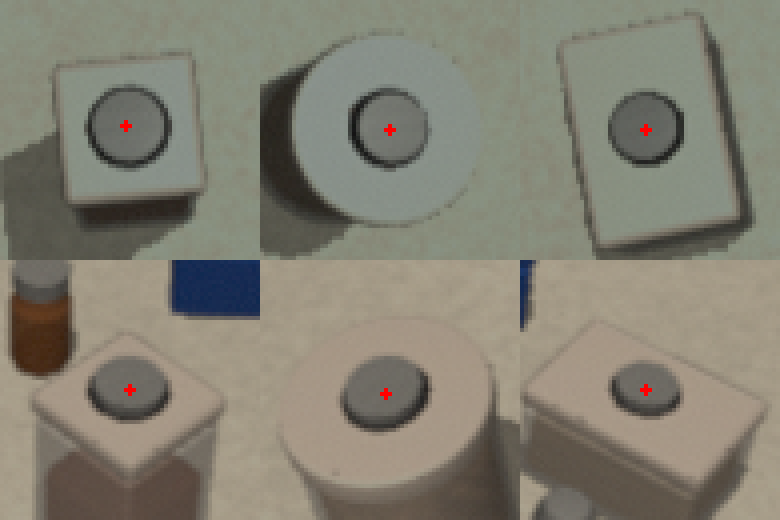

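The crops show the white-lidded canisters with round steel buttons, and both views agree to about 5 mm. The lid heights of 190, 130 and 80 mm match the text. I close the gripper and press the tall one with force feedback.

```bash
cat >> h.py <<'E'
N=ctrl.nose_length
def press(x,y,lid,fstop=14.):
    ctrl.movel([x,y,260],vel=250); ctrl.movel([x,y,lid+14+N],vel=120); ctrl.wait(.3)
    f0=ctrl.sense()["ft_force"][2]; tip=lid+12.; log=[]
    while tip>lid-3:
        ctrl.movel([x,y,tip+N],vel=10); ctrl.wait(.1)
        s=ctrl.sense(); f=s["ft_force"][2]-f0
        log.append((round(tip-lid,1),round(s["tool_pos"][2]-N-lid,2),round(f,1)))
        if f>fstop: break
        tip-=1. if tip>lid+4 else .4
    print(x,y,lid,"(cmd,tip above lid,F)",log)
    ctrl.wait(.2); ctrl.movel([x,y,lid+20+N],vel=60)
    ctrl.movel([x,y,260],vel=200)
    print("t",ctrl.sense()["time_s"])
E
python3 - <<'E'
from h import *
ctrl.command_gripper(0.0); print(N,ctrl.sense()["gripper_width"])
press(555.5,15.5,190)
c=ctrl.camera("scene"); np.savez("scene1.npz",**c)
E
```

```text
14.0 -0.0011807433777074443
555.5 15.5 190 (cmd,tip above lid,F) [(12.0, np.float64(11.95), np.float64(0.9)), (11.0, np.float64(10.96), np.float64(-0.6)), (10.0, np.float64(9.97), np.float64(-0.3)), (9.0, np.float64(9.07), np.float64(0.2)), (8.0, np.float64(8.56), np.float64(3.7)), (7.0, np.float64(7.2), np.float64(4.4)), (6.0, np.float64(6.02), np.float64(4.1)), (5.0, np.float64(5.1), np.float64(5.8)), (4.0, np.float64(4.16), np.float64(5.2)), (3.6, np.float64(3.85), np.float64(5.3)), (3.2, np.float64(3.49), np.float64(5.5)), (2.8, np.float64(3.16), np.float64(5.8)), (2.4, np.float64(2.81), np.float64(6.2)), (2.0, np.float64(2.42), np.float64(4.3)), (1.6, np.float64(2.08), np.float64(6.2)), (1.2, np.float64(2.03), np.float64(6.4)), (0.8, np.float64(2.04), np.float64(8.5)), (0.4, np.float64(2.04), np.float64(9.2)), (-0.0, np.float64(2.06), np.float64(10.8)), (-0.4, np.float64(2.05), np.float64(11.4)), (-0.8, np.float64(2.09), np.float64(12.8)), (-1.2, np.float64(2.05), np.float64(14.5))]
t 13.975
```

The tall button reached its stop, with the tip at lid +2.05 mm. Next come the round and flat canisters.

```bash
python3 - <<'E'
from h import *
press(480,-303,130)
press(574.5,239,80)
ctrl.movel([380,-450,300],vel=250); ctrl.wait(.5)
tiles=[]
for n,ss in(("scene",((315,204),(172,271),(386,201))),("top",((278,186),(420,222),(185,185)))):
    c=ctrl.camera(n); P=cloud(c); cv2.imwrite(f"pics/{n}2.png",c["pixels"][...,::-1])
    Q=cloud(dict(np.load(n+".npz")))
    for u,v in ss:
        s=np.s_[v-3:v+4,u-3:u+4]; print(n,u,v,np.nanmedian(Q[s].reshape(-1,3),0).round(1),np.nanmedian(P[s].reshape(-1,3),0).round(1))
print(ctrl.sense()["time_s"])
E
```

```text
480 -303 130 (cmd,tip above lid,F) [(12.0, np.float64(11.93), np.float64(-0.2)), (11.0, np.float64(10.99), np.float64(0.1)), (10.0, np.float64(9.95), np.float64(-0.9)), (9.0, np.float64(9.3), np.float64(1.0)), (8.0, np.float64(8.48), np.float64(4.8)), (7.0, np.float64(7.17), np.float64(4.2)), (6.0, np.float64(6.08), np.float64(3.1)), (5.0, np.float64(5.12), np.float64(4.0)), (4.0, np.float64(4.16), np.float64(4.1)), (3.6, np.float64(3.88), np.float64(4.9)), (3.2, np.float64(3.49), np.float64(5.3)), (2.8, np.float64(3.19), np.float64(5.0)), (2.4, np.float64(2.78), np.float64(5.7)), (2.0, np.float64(2.44), np.float64(4.6)), (1.6, np.float64(2.07), np.float64(5.5)), (1.2, np.float64(2.02), np.float64(6.9)), (0.8, np.float64(1.99), np.float64(9.3)), (0.4, np.float64(1.98), np.float64(11.5)), (-0.0, np.float64(1.96), np.float64(12.6)), (-0.4, np.float64(1.94), np.float64(14.2))]
t 25.2083
574.5 239 80 (cmd,tip above lid,F) [(12.0, np.float64(11.94), np.float64(1.1)), (11.0, np.float64(10.96), np.float64(-1.1)), (10.0, np.float64(9.98), np.float64(-0.2)), (9.0, np.float64(9.15), np.float64
[... 286 characters left out ...]
float64(4.8)), (2.8, np.float64(3.1), np.float64(5.9)), (2.4, np.float64(2.77), np.float64(5.8)), (2.0, np.float64(2.41), np.float64(6.0)), (1.6, np.float64(2.05), np.float64(6.7)), (1.2, np.float64(2.01), np.float64(8.4)), (0.8, np.float64(2.04), np.float64(9.6)), (0.4, np.float64(2.01), np.float64(10.6)), (-0.0, np.float64(1.96), np.float64(14.1))]
t 37.5917
scene 315 204 [559.9  10.5 197.9] [555.8  15.4 190.7]
scene 172 271 [ 484.7 -302.3  138.4] [ 478.6 -300.3  131.3]
scene 386 201 [580.3 235.7  87.9] [575.5 241.5  80.5]
top 278 186 [553.   16.  198.8] [553.9  16.1 191.3]
top 420 222 [ 478.4 -299.9  139. ] [ 478.8 -302.1  131.4]
top 185 185 [572.7 236.9  88.8] [573.7 238.4  81.1]
41.2083
```

View pics/scene2.png

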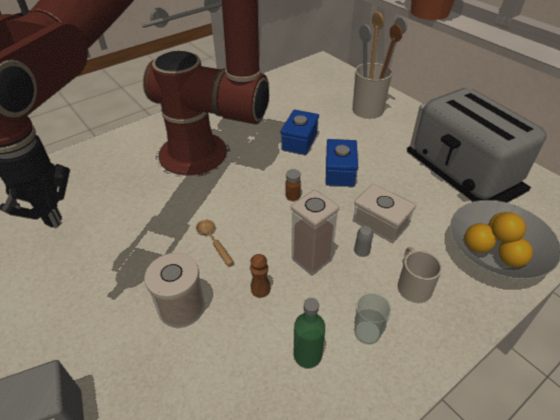

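The picture shows all three buttons flat in their lids at (315,204), (172,271) and (386,201). Nothing else has moved and the arm is clear.

```bash
python3 -c "
from plant import ctrl
print(ctrl.sign_off())"
```

```text
the job is handed in; nothing more can be done
None
```

All three canisters are sealed in the order tall, round, flat: each button reached its stop at about 14 N, the last pictures show all three down and nothing else moved, and the job was handed in at about 41 s.

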